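# Pin a sprung belt tensioner at the red mark

## Robot

A 6-joint arm with a two-finger parallel gripper is mounted at the origin on a cart in front of the work surface, level with it; the furniture and walls round the work are solid. World frame = base frame: x ahead of the robot, y to its left, z up, the work surface at z = 0. Lengths are in m, angles in rad, forces in N, time in s.
With the tool pointing down it reaches from about 0.25 to 0.775 m from the base axis. Payload 4 kg.
Tool frame: the origin (TCP) lies at the very end of the fingers, on their centre line; the grasp point (between the pads) lies 19 mm behind it; z points along the fingers, y is the direction in which the jaws open and shut (so a half turn about z gives the same grasp; the last joint's range is limited). The gripper opens to 94 mm and grips with 3 to 60 N. Pads are 16 mm wide; open, the fingers measure 119 mm over their backs; the gripper's body (75 mm by 177 mm) begins 78 mm behind the grasp point.
Start: joints at [-1.284, 0.087, 1.371, -0, 1.684, -0.103], TCP at [0.209, -0.509, 0.206] pointing down, gripper open.
Joint ranges: [-3.1, 3.1], [-0.76, 2.03], [0.27, 2.55], [-1.08, 4.22], [0.17, 2.65], [-2.57, 2.57]. Speed limits (rad/s): [2.79, 2.79, 3.14, 3.14, 3.14, 3.14].

## Interface

Orientations are given as a rotation vector (axis times angle).
In Python, from workcell import arm, optics, order gives the robot as it stands. The module is installed in compiled form; this text tells all that it offers.
- The arm moves only by the shell command python3 -m creep 'ROWS' [FORCE]. ROWS is text: rows parted by semicolons, each of 7 numbers parted by spaces: the turn, a rotation vector about the world's x, y, z in degrees, then the shift along the world's x, y, z in cm, then the closure, from -1 (fully open) to 1 (shut), so that 0 is half open. In form: rx ry rz dx dy dz grip; .... A call has 1 to 12 rows; each row shifts and turns the commanded pose from where the row before left it; what a row does not reach is not made up. A row lasts 1/12 s, in which the tool goes at most 41.7 mm and 7.16 degrees, less where a joint would pass 70% of its speed; a pose out of reach is approached as far as the arm can. A call with a gripper value outside its range is refused whole. The fingers move at their own pace and stop on an object; FORCE is the grip in N (left out, the last holds). Time passes only in rows, so rows that do not move let the fingers close. It gives the time, the measured TCP pose, the force and the opening at its end, in the units of the state.
- arm.state(): the state, without advancing time (a new reading comes with each control period).
- optics.capture(name): name is "scene" or "top"; returns the picture (384x512x3 uint8, red, green, blue); there is no depth.
- optics.camera_model(name): a dict with "camera_matrix" (3x3 intrinsics, pixels), "extrinsics" (4x4, takes a point from camera to world coordinates). Camera axes: x right, y up, looking along -z (the intrinsics and any distortion apply to the point x, -y, -z); pixel columns grow to the right and rows downward; lengths in m; the calibration is good to about 2 mm. A picture is of the moment at which its call begins. camera_model takes no time and is no camera call.
- order.job_done(): hands the job in, once; it reports no verdict.
The state is a dict: "t": time; "joint_positions": joint angles; "dq": joint speeds; "tau": joint torques, N m; "eef_pos": TCP position; "tcp_rot": TCP orientation; "ft_force": force on the tool from outside, world axes, zero at the start; "wrist_torque": the same for the moment, N m; "gripper_width": finger opening in m.
Only numpy, scipy, OpenCV 4.12 (cv2) and the standard library are available. Lean on these libraries where they do the work, as an engineer would, in place of code of your own. Each camera call takes 0.05 s, during which the arm holds its last target.

## Task

The shaker's belt tensioner must be held back for a belt change: take the service pin from its holder, push the sprung arm round with the pin until the arm's pointer is at the red marker peg, and put the pin upright and fully down into the slot just behind the arm so that the arm stays when you let go. The slotted sector is clamped up to 7 mm off its drawing position, so feel for the slot with light pressure (stay below 25 N on the sector and 20 N on the arm). Touch the arm only with the pin, do not let it fly back or run it onto its end stop, and leave the dish, flask and pen alone.

Things in the scene. Friction and masses are not known exactly. Their poses are not given: they have to be found in the camera images.
- service_plate: Grey T-shaped plate, 10 mm thick, about 210 x 210 mm, fixed on the bench; carries the tensioner. Origin: on the arm's vertical hinge axis, at bench height; z up. The wide end with sector and scale lies towards its -x. 'theta' below means the level direction at angle (pi - 0.35 + theta) rad from its +x axis, counter-clockwise from above.
- slot_drawing (a point): Where the drawing puts the middle slot's mouth. Aluminium sector on the plate: an arc 80 to 120 mm from the hinge axis, theta -0.45 to 0.86, top 30 mm above the bench. Three radial slots, centred 100 mm out, 20 mm long, 11.2 mm wide along the arc, 20 mm deep, drawn at theta 0.135, 0.395, 0.655; really the sector is turned about the hinge by up to 0.07 rad (7 mm) either way.
- tensioner (a joint): Angle theta (rad) of the blue sprung arm: 0 at rest, grows counter-clockwise from above as it is pushed; end stop at 1.02. Spring torque 0.09 N m at rest, rising 0.35 N m per rad (0.9 N at rest to 3.6 N at 0.78, pushed 100 mm out). Push its flank that faces smaller theta. Pinned by the pin in a slot, the arm rests about 0.12 to 0.15 rad ahead of that slot.
- pointer_line (a point): Point on the arm's centreline 152 mm from the hinge axis, 36 mm above the bench, 11 mm beyond the tip of the white pointer; passes over the marker pegs. The arm is a bar 18 mm wide, from the hinge to 125 mm out, 32 to 46 mm above the bench; on it a black roller of 17 mm radius, 47 mm out, up to 56 mm above the bench.
- marker_red: Red marker peg, 10 mm across, 26 mm tall, fixed on the plate 152 mm from the hinge axis at theta 0.26, 0.52 or 0.78; white pegs stand at the other two. Each slot is drawn 0.125 rad short (towards smaller theta) of its peg. Origin: centre of its foot.
- pin_head (a point): Centre of the service pin's orange head, a block 16 x 16 mm and 26 mm tall, its sides along this point's x and y. At the start the pin stands upright, head centre 73 mm above the bench; fully seated in a slot this is again about 73 mm, standing on top of the sector 93 mm.
- pin_foot (a point): Foot of the service pin, 63 mm below the head centre. Round steel shank 10 mm in diameter and 50 mm long below the head, chamfered foot; whole pin 76 mm, about 60 g; pushed sideways it may tilt a little in the grip. At the start it stands in a round hole, 12 mm wide and 20 mm deep, of a grey fixed holder 60 x 60 x 30 mm.
- petri: Petri dish 90 mm across, 15 mm high, a bystander; origin at the centre of its underside.
- flask: Small culture flask 50 x 102 x 32 mm lying down, a bystander; origin at the centre of its underside.
- marker_pen: Red and white marker pen 17 x 135 x 16 mm, a bystander; origin at the centre of its underside.

How it is judged:
By the outcome, as a careful person would: the job done as asked, in the order asked, and still so for the second after the job is handed in, with the robot touching nothing.
It also fails if it takes over 72 s, if anything falls off the work surface, if the arm or the gripper's body presses on something with over 40 N, if the wrist force passes 120 N, or if a joint passes its speed limit or range.

## Working session

There is one attempt and no reset: what is moved stays moved. The work goes in short steps, Python scripts to look and compute and a shell command to move; the robot and the scene stay as the last step left them, time stands still between calls to the robot, and variables do not carry over. Pictures are saved under pics/ and viewed, and the job is handed in when it is done.

```bash
mkdir -p pics; python3 - <<'E'
from workcell import arm,optics
import cv2
for n in("scene","top"):
    im=optics.capture(n); cv2.imwrite(f"pics/{n}0.png",im[:,:,::-1])
    m=optics.camera_model(n); print(n,m)
print(arm.state())
E
```

```text
scene {'camera_matrix': array([[464.87033162,   0.        , 259.08803363],
       [  0.        , 464.87033162, 191.6326001 ],
       [  0.        ,   0.        ,   1.        ]]), 'extrinsics': array([[-0.70828363,  0.30400541, -0.6371146 , -0.39642003],
       [-0.70591042, -0.29864919,  0.64226095,  0.91543052],
       [ 0.00497705,  0.90464876,  0.42612892,  0.67555266],
       [ 0.        ,  0.        ,  0.        ,  1.        ]])}
top {'camera_matrix': array([[437.97513716,   0.        , 253.44893967],
       [  0.        , 437.97513716, 187.67475346],
       [  0.        ,   0.        ,   1.        ]]), 'extrinsics': array([[ 1.20999937e-02,  9.82530873e-01, -1.85705881e-01,
         3.22845338e-01],
       [-9.99926717e-01,  1.19614716e-02, -1.86634823e-03,
         3.51869643e-02],
       [ 3.87570875e-04,  1.85714855e-01,  9.82603604e-01,
         1.18043194e+00],
       [ 0.00000000e+00,  0.00000000e+00,  0.00000000e+00,
         1.00000000e+00]])}
{'t': 0.1, 'joint_positions': array([-1.28413755e+00,  8.78758627e-02,  1.37208965e+00, -2.28767839e-05,
        1.68362039e+00, -1.03127154e-01]), 'dq': array([-0.0013671 , -0.00143037, -0.00437919,  0.00105054, -0.00143998,
        0.00189165]), 'tau': array([ 2.16382017e-03, -3.41252661e+01, -3.03301513e+01,  7.19698775e-02,
        3.04015295e-02, -1.13887118e-04]), 'eef_pos': array([ 0.20882705, -0.50827291,  0.20443093]), 'tcp_rot': array([-3.08017281e+00, -6.08017705e-01,  3.22270764e-04]), 'ft_force': array([-0.35798682, -0.27321356,  0.32706653]), 'wrist_torque': array([ 0.04374072,  0.02224577, -0.00118097]), 'gripper_width': 0.09401531433916481}
```

View pics/scene0.png

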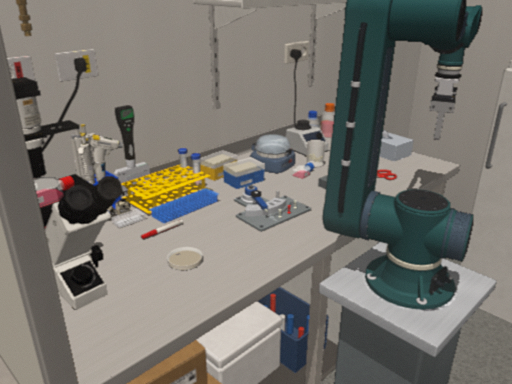

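View pics/top0.png

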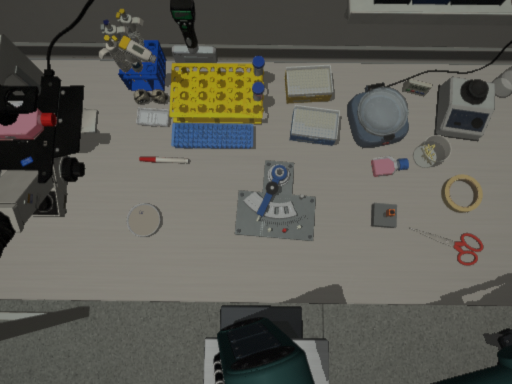

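The top view shows the T-plate around (275,205), the hinge near (280,172), and the holder with the orange pin head at about (388,213). Next I enlarge those regions.

```bash
python3 - <<'E'
import cv2
t=cv2.imread("pics/top0.png"); s=cv2.imread("pics/scene0.png")
a=cv2.resize(t[150:250,225:325],None,fx=6,fy=6,interpolation=cv2.INTER_CUBIC)
cv2.imwrite("pics/c1.png",a)
cv2.imwrite("pics/c2.png",cv2.resize(t[180:240,350:430],None,fx=8,fy=8,interpolation=cv2.INTER_CUBIC))
cv2.imwrite("pics/c3.png",cv2.resize(s[165:240,225:325],None,fx=8,fy=8,interpolation=cv2.INTER_CUBIC))
E
```

```text
(no output)
```

View pics/c1.png

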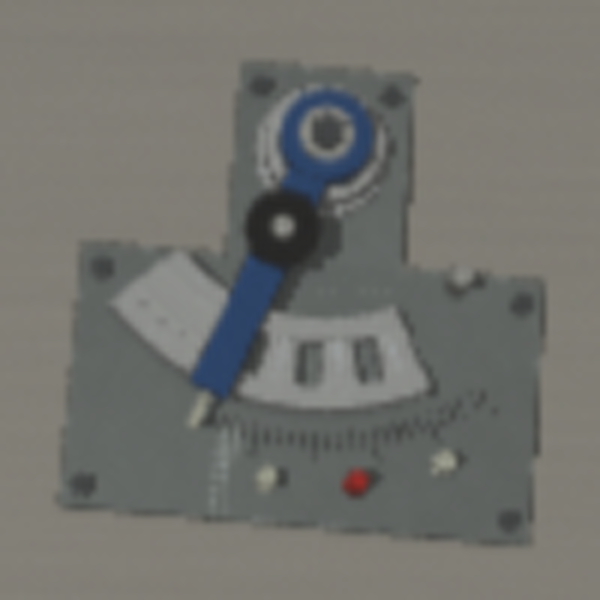

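View pics/c2.png

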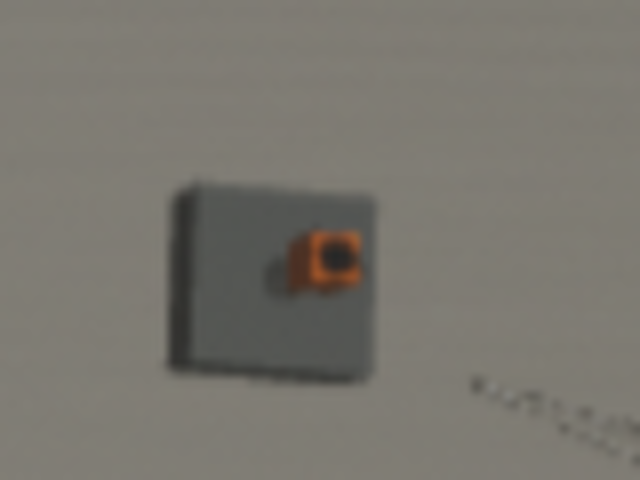

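View pics/c3.png

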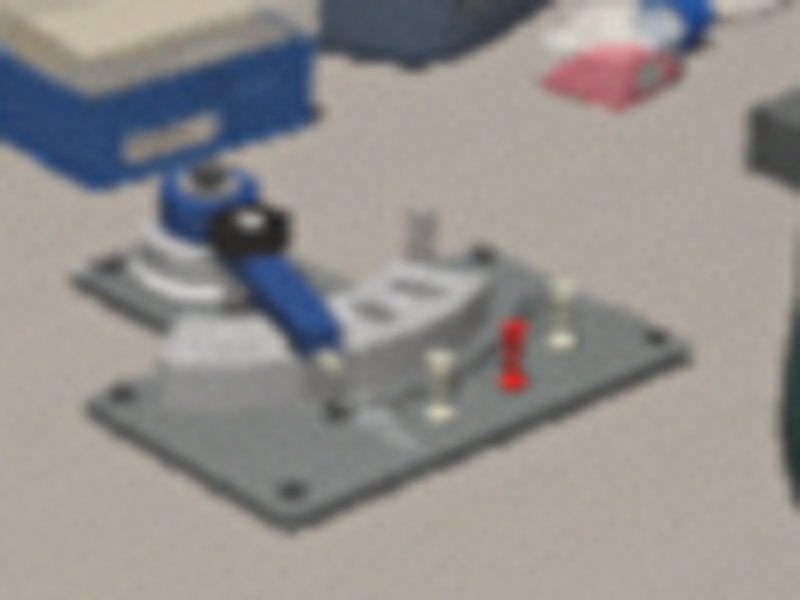

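The red peg is the middle one (theta 0.52), so the middle slot is the target. Slots show at about crop (310,362) and (368,358). Next I cast the points.

```bash
cat >h.py <<'E'
import numpy as np,cv2
from workcell import arm,optics
def ray(n,u,v):
    m=optics.camera_model(n);K=m["camera_matrix"];T=m["extrinsics"]
    d=np.array([(u-K[0,2])/K[0,0],-(v-K[1,2])/K[1,1],-1.]);return T[:3,3],T[:3,:3]@d
def onz(n,u,v,z):
    o,d=ray(n,u,v);return o+d*(z-o[2])/d[2]
def proj(n,p):
    m=optics.camera_model(n);K=m["camera_matrix"];T=m["extrinsics"]
    c=T[:3,:3].T@(np.asarray(p)-T[:3,3]);return np.array([K[0,2]+K[0,0]*c[0]/-c[2],K[1,2]+K[1,1]*-c[1]/-c[2]])
def tri(ps):
    A=np.zeros((3,3));b=np.zeros(3);R=[]
    for n,u,v in ps:
        o,d=ray(n,u,v);d=d/np.linalg.norm(d);P=np.eye(3)-np.outer(d,d);A+=P;b+=P@o;R.append((P,o))
    x=np.linalg.solve(A,b);return x,[np.linalg.norm(P@(x-o)) for P,o in R]
E
python3 - <<'E'
from h import *
f=lambda u,v:((u+.5)/6-.5+225,(v+.5)/6-.5+150)
g=lambda u,v:((u+.5)/8-.5+350,(v+.5)/8-.5+180)
s=lambda u,v:((u+.5)/8-.5+225,(v+.5)/8-.5+165)
print("pegs");P=[]
for c,d in (((267,478),(440,358)),((356,483),(514,330)),((442,461),(563,288))):
    p=onz("top",*f(*c),.034);P.append(p);print(p.round(4),tri([("top",*f(*c)),("scene",*s(*d))]))
ro=onz("top",*f(284,225),.056);print("roller",ro,tri([("top",*f(284,225)),("scene",*s(250,218))]))
hk=tri([("top",*f(328,130)),("scene",*s(207,177))]);print("hinge",hk)
from scipy.optimize import least_squares
def th(t,phi):return np.array([np.cos(phi+np.pi-.35+t),np.sin(phi+np.pi-.35+t)])
def res(q):
    h=q[:2];r=[]
    for t,p in zip((.26,.52,.78),P): r+=list(h+.152*th(t,q[2])-p[:2])
    r+=list(h+.047*th(0,q[2])-ro[:2]); r+=list(.7*(h-hk[0][:2]))
    return np.array(r)
o=least_squares(res,[.36,-.02,0]);print("h,phi",o.x,(o.fun*1000).round(1))
h=o.x[:2];phi=o.x[2]
for nm,c,z in (("slot2",(310,362),.03),("slot3",(368,358),.03),("sectR",(432,388),.03),("sectR2",(395,308),.03),("sectL",(112,300),.03),("secL2",(180,249),.03)):
    p=onz("top",*f(*c),z);d=p[:2]-h;print(nm,p[:2].round(4),np.linalg.norm(d).round(4),(np.arctan2(d[1],d[0])-phi-np.pi+.35+4*np.pi)%(2*np.pi))
for b in ((262,85),(392,97),(103,268),(522,304),(82,485),(510,520)):print("bolt",onz("top",*f(*b),.01)[:2].round(4))
im=cv2.imread("pics/top0.png").astype(int);
m=((im[:,:,2]>120)&(im[:,:,2]>1.9*im[:,:,0]));m[:190]=0;m[235:]=0;m[:,:375]=0;m[:,405:]=0
v,u=np.nonzero(m);print("head px",u.min(),u.max(),v.min(),v.max())
hp=g(336,258);print("head top",onz("top",*hp,.086),[onz("top",*g(*q),.086)[:2].round(4) for q in((313,232),(360,232),(357,284),(313,282))])
print("holder",[onz("top",*g(*q),.03)[:2].round(4) for q in((194,184),(375,197),(370,380),(190,368))])
E
```

```text
pegs
[ 0.4293 -0.0049  0.034 ] (array([ 0.42931396, -0.00465495,  0.03587792]), [np.float64(0.00025798524492696843), np.float64(0.0002579852449269401)])
[ 0.4276 -0.0437  0.034 ] (array([ 0.42748203, -0.04373442,  0.03435862]), [np.float64(8.81031792816813e-05), np.float64(8.81031792817204e-05)])
[ 0.4376 -0.0813  0.034 ] (array([ 0.43680176, -0.08162521,  0.0357904 ]), [np.float64(0.0008537617281113795), np.float64(0.0008537617281112835)])
roller [ 0.53751636 -0.0109202   0.056     ] (array([ 0.53747252, -0.01111312,  0.05525504]), [np.float64(0.00024531796921765226), np.float64(0.00024531796921770224)])
hinge (array([ 0.58097542, -0.0302325 ,  0.05249647]), [np.float64(9.730305175180463e-06), np.float64(9.730305174939496e-06)])
h,phi [ 0.57982824 -0.03019998 -0.08098952] [ 0.8  0.6  0.8 -0.  -0.6 -0.9 -0.4  0.4 -0.8  0. ]
slot2 [ 0.4811 -0.0237] 0.099 0.3654915596528703
slot3 [ 0.4832 -0.0493] 0.0985 0.626269325332145
sectR [ 0.4702 -0.0775] 0.1194 0.8381671633474808
sectR2 [ 0.5056 -0.0613] 0.0804 0.8281843123597756
sectL [0.5077 0.0641] 0.1187 5.796245821452947
secL2 [0.531  0.0342] 0.0808 5.791397378415333
bolt [ 0.6115 -0.0025]
bolt [ 0.6065 -0.062 ]
bolt [0.5255 0.0689]
bolt [ 0.5113 -0.1203]
bolt [0.4274 0.0766]
bolt [ 0.4142 -0.1137]
head px 389 394 209 214
head top [ 0.47208798 -0.31111326  0.086     ] [array([ 0.4803, -0.3042]), array([ 0.4804, -0.3191]), array([ 0.4639, -0.3173]), array([ 0.4644, -0.3035])]
holder [array([ 0.5039, -0.2828]), array([ 0.5003, -0.3427]), array([ 0.4395, -0.3381]), array([ 0.4427, -0.2791])]
```

The fit residuals are under 1 mm. The sector reads about -0.03 rad off, which puts the middle slot near (0.481,-0.024). I'll go above the pin head at (0.472,-0.311).

```bash
python3 -m creep '0 0 -2.6 2.63 1.97 0 -1;0 0 -2.6 2.63 1.97 0 -1;0 0 -2.6 2.63 1.97 0 -1;0 0 -2.6 2.63 1.97 0 -1;0 0 -2.6 2.63 1.97 0 -1;0 0 -2.6 2.63 1.97 0 -1;0 0 -2.6 2.63 1.97 0 -1;0 0 -2.6 2.63 1.97 0 -1;0 0 -2.6 2.63 1.97 0 -1;0 0 -2.6 2.63 1.97 0 -1;0 0 0 0 0 0 -1;0 0 0 0 0 0 -1' 10
```

```text
t: 1.1
eef_pos: [0.4727, -0.3105, 0.2046]
tcp_rot: [-3.14, 0.095, 0.002]
ft_force: [-0.5, -1.3, -0.1]
gripper_width: 0.0943
```

```bash
python3 -m creep '0 0 0 0 0 -2.5 -1;0 0 0 0 0 -2.5 -1;0 0 0 0 0 -2.5 -1;0 0 0 0 0 -2.5 -1;0 0 0 0 0 -1 -0.3;0 0 0 0 0 0 -0.3;0 0 0 0 0 0 -0.3;0 0 0 0 0 0 -0.3'; python3 - <<'E'
from h import *
for n,(a,b,c,d) in (("scene",(110,200,280,440)),("top",(170,250,340,440))):
    im=optics.capture(n)[:,:,::-1]
    if n=="scene": cv2.imwrite("pics/s1.png",im)
    else: cv2.imwrite("pics/t1.png",cv2.resize(im[a:b,c:d],None,fx=6,fy=6,interpolation=cv2.INTER_CUBIC))
print(proj("scene",[.472,-.311,.073]))
E
```

```text
t: 1.77
eef_pos: [0.4726, -0.3129, 0.0975]
tcp_rot: [3.138, -0.101, 0.004]
ft_force: [0.8, -0.8, -0.2]
gripper_width: 0.0703
[331.1470901  166.84948419]
```

View pics/s1.png

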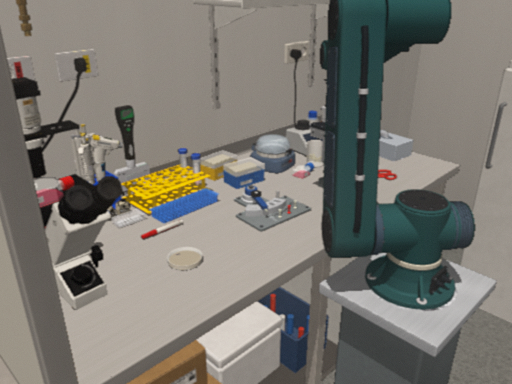

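View pics/t1.png

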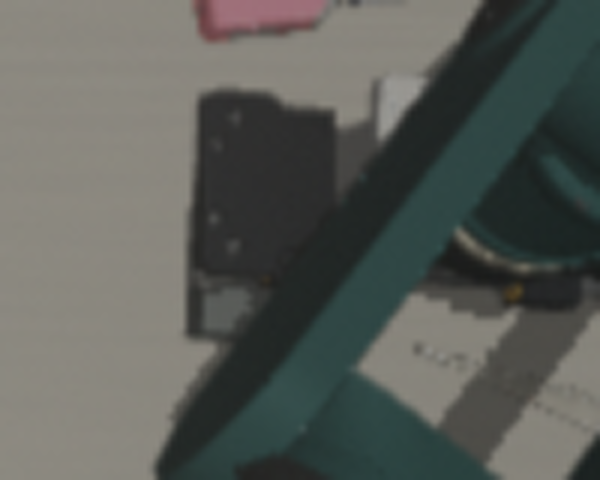

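The robot hides the pin in both views, so I go by feel, closing with a low grip force.

```bash
python3 -m creep '0 0 0 0 0.1 -1 -0.3;0 0 0 0 0 -1 -0.3;0 0 0 0 0 -1 -0.3;0 0 0 0 0 -0.8 -0.3;0 0 0 0 0 0 -0.3;0 0 0 0 0 0 -0.3;0 0 0 0 0 0 -0.3'; for i in 1 2 3; do python3 -m creep '0 0 0 0 0 0 -0.3';done
```

```text
t: 2.45
eef_pos: [0.4721, -0.3108, 0.0574]
tcp_rot: [-3.14, 0.1, 0.0]
ft_force: [-0.1, 0.0, -0.6]
gripper_width: 0.0609
t: 2.53
eef_pos: [0.4724, -0.3111, 0.0581]
tcp_rot: [3.139, -0.1, 0.001]
ft_force: [0.1, -0.4, 0.3]
gripper_width: 0.061
t: 2.62
eef_pos: [0.4724, -0.3111, 0.0582]
tcp_rot: [3.139, -0.1, 0.002]
ft_force: [0.1, -0.3, 0.0]
gripper_width: 0.0612
t: 2.7
eef_pos: [0.4723, -0.311, 0.0581]
tcp_rot: [3.139, -0.101, 0.001]
ft_force: [-0.0, 0.1, -0.7]
gripper_width: 0.0611
```

```bash
python3 -m creep '0 0 0 0 0 0 0.2;0 0 0 0 0 0 0.4;0 0 0 0 0 0 0.5;0 0 0 0 0 0 0.6;0 0 0 0 0 0 0.7;0 0 0 0 0 0 0.8;0 0 0 0 0 0 1;0 0 0 0 0 0 1;0 0 0 0 0 0 1;0 0 0 0 0 0 1' 3; for i in 1 2 3; do python3 -m creep '0 0 0 0 0 0 1' 3;done
```

```text
t: 3.53
eef_pos: [0.472, -0.3108, 0.0575]
tcp_rot: [3.14, -0.1, -0.0]
ft_force: [-0.4, -0.4, 0.8]
gripper_width: 0.0162
t: 3.62
eef_pos: [0.472, -0.3108, 0.0575]
tcp_rot: [3.14, -0.101, 0.0]
ft_force: [0.2, 0.4, -0.0]
gripper_width: 0.0157
t: 3.7
eef_pos: [0.472, -0.3107, 0.0575]
tcp_rot: [3.14, -0.1, -0.0]
ft_force: [0.5, 0.7, -0.1]
gripper_width: 0.016
t: 3.78
eef_pos: [0.472, -0.3108, 0.0575]
tcp_rot: [3.14, -0.1, -0.0]
ft_force: [0.6, -0.1, -1.4]
gripper_width: 0.0161
```

It is gripped at 16 mm with no side load. I firm the grip and lift.

```bash
python3 -m creep '0 0 0 0 0 0 1;0 0 0 0 0 0 1;0 0 0 0 0 0 1;0 0 0 0 0 0 1' 45; python3 -m creep '0 0 0 0 0 0.5 1;0 0 0 0 0 0.5 1;0 0 0 0 0 1 1;0 0 0 0 0 1 1;0 0 0 0 0 2 1;0 0 0 0 0 2 1;0 0 0 0 0 1 1;0 0 0 0 0 0 1;0 0 0 0 0 0 1'
```

```text
t: 4.12
eef_pos: [0.472, -0.3108, 0.0575]
tcp_rot: [3.14, -0.101, -0.0]
ft_force: [0.6, 0.5, 0.0]
gripper_width: 0.0157
t: 4.87
eef_pos: [0.4724, -0.3111, 0.1385]
tcp_rot: [3.139, -0.1, 0.003]
ft_force: [0.6, -0.1, -1.1]
gripper_width: 0.0162
```

```bash
python3 - <<'E'
from h import *
h=np.array([.5798,-.0302]);phi=-.081
d=lambda t:np.array([np.cos(phi+np.pi-.35+t),np.sin(phi+np.pi-.35+t)])
for t in (-.3,-.2,-.14,0,.1,.2,.3,.366,.38,.395):print(t,(h+.1*d(t)).round(4),(h+.102*d(t)).round(4))
E
```

```text
-0.3 [0.5053 0.0366] [0.5039 0.0379]
-0.2 [0.4991 0.0288] [0.4974 0.03  ]
-0.14 [0.4957 0.0238] [0.494  0.0249]
0 [0.4889 0.0116] [0.4871 0.0124]
0.1 [0.4852 0.0023] [0.4833 0.0029]
0.2 [ 0.4825 -0.0073] [ 0.4805 -0.0068]
0.3 [ 0.4807 -0.0171] [ 0.4787 -0.0169]
0.366 [ 0.48   -0.0237] [ 0.478  -0.0236]
0.38 [ 0.4799 -0.0251] [ 0.4779 -0.025 ]
0.395 [ 0.4799 -0.0266] [ 0.4779 -0.0265]
```

```bash
python3 -m creep '0 0 0 0.3 3.44 0 1;0 0 0 0.3 3.44 0 1;0 0 0 0.3 3.44 0 1;0 0 0 0.3 3.44 0 1;0 0 0 0.3 3.44 0 1;0 0 0 0.3 3.44 0 1;0 0 0 0.3 3.44 0 1;0 0 0 0.3 3.44 0 1;0 0 0 0.3 3.44 0 1;0 0 0 0.3 3.44 0 1;0 0 0 0 0 0 1;0 0 0 0 0 0 1';python3 -m creep '0 0 0 0 0 0 1;0 0 0 0 0 0 1'; python3 - <<'E'
from h import *
im=optics.capture("scene")[:,:,::-1]
cv2.imwrite("pics/s2.png",cv2.resize(im[130:250,200:340],None,fx=5,fy=5,interpolation=cv2.INTER_CUBIC))
im=optics.capture("top")[:,:,::-1]
cv2.imwrite("pics/t2.png",cv2.resize(im[130:250,200:340],None,fx=5,fy=5,interpolation=cv2.INTER_CUBIC))
s=arm.state();p=s["eef_pos"];print(p,s["tcp_rot"])
for z in(-.0475,.019+.0,):print(proj("scene",p+[0,0,z]))
E
```

```text
t: 5.87
eef_pos: [0.501, 0.0348, 0.1359]
tcp_rot: [3.14, -0.095, -0.005]
ft_force: [0.7, 0.8, 0.2]
gripper_width: 0.0158
t: 6.03
eef_pos: [0.5016, 0.0321, 0.1367]
tcp_rot: [3.139, -0.103, -0.002]
ft_force: [-0.2, -0.0, -0.4]
gripper_width: 0.0156
[0.5018156  0.03194525 0.13712204] [ 3.13952978e+00 -1.03853318e-01 -1.20123594e-03]
[253.91521809 189.33758976]
[253.92056306 168.74231112]
```

View pics/s2.png

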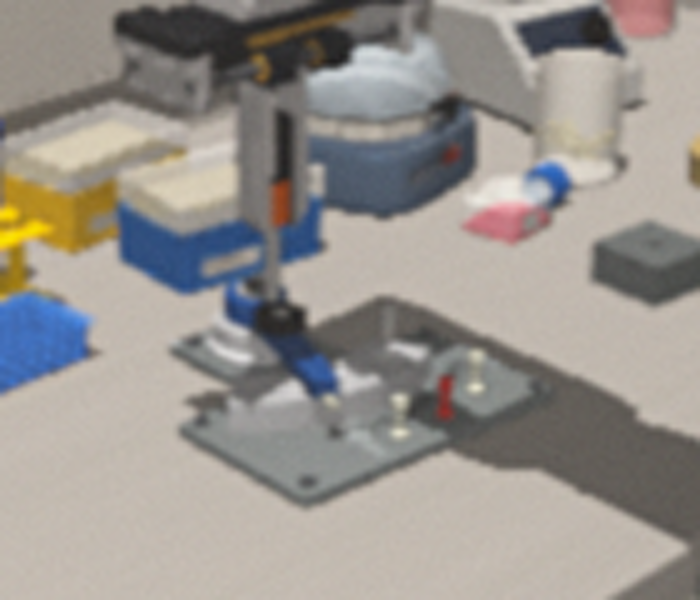

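View pics/t2.png

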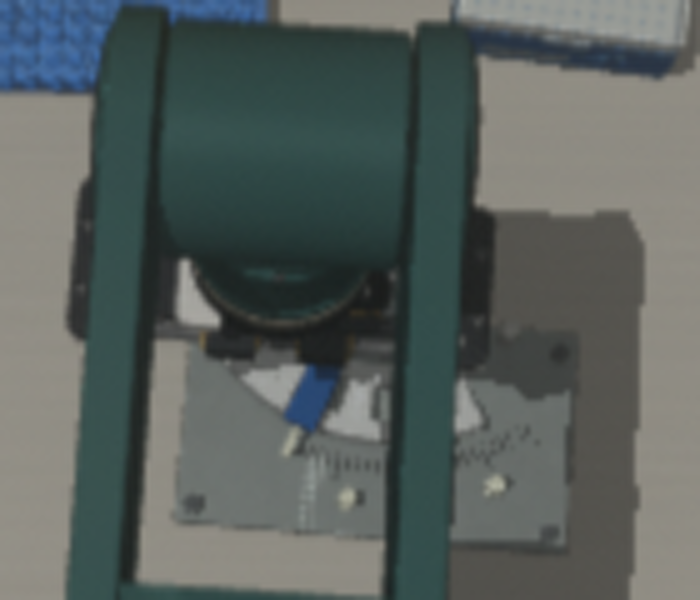

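The scene view shows the pin upright, its foot at about (254,189) as predicted. I lower it behind the arm until the foot is about 34 mm up.

```bash
python3 -m creep '0 0 0 0 0 -1 1;0 0 0 0 0 -1.5 1;0 0 0 0 0 -1.5 1;0 0 0 0 0 -1 1;0 0 0 0 0 -0.4 1;0 0 0 0 0 0 1;0 0 0 0 0 0 1;0 0 0 0 0 0 1;0 0 0 0 0 0 1';python3 -m creep '0 0 0 0 0 0 1';python3 - <<'E'
from h import *
im=optics.capture("scene")[:,:,::-1]
cv2.imwrite("pics/s3.png",cv2.resize(im[150:230,210:310],None,fx=8,fy=8,interpolation=cv2.INTER_CUBIC))
E
```

```text
t: 6.88
eef_pos: [0.5028, 0.0332, 0.0846]
tcp_rot: [3.14, -0.101, 0.003]
ft_force: [-0.4, -0.3, -1.2]
gripper_width: 0.0156
t: 6.97
eef_pos: [0.5026, 0.0332, 0.0844]
tcp_rot: [3.14, -0.1, 0.003]
ft_force: [-0.1, -0.4, -0.3]
gripper_width: 0.0154
```

View pics/s3.png

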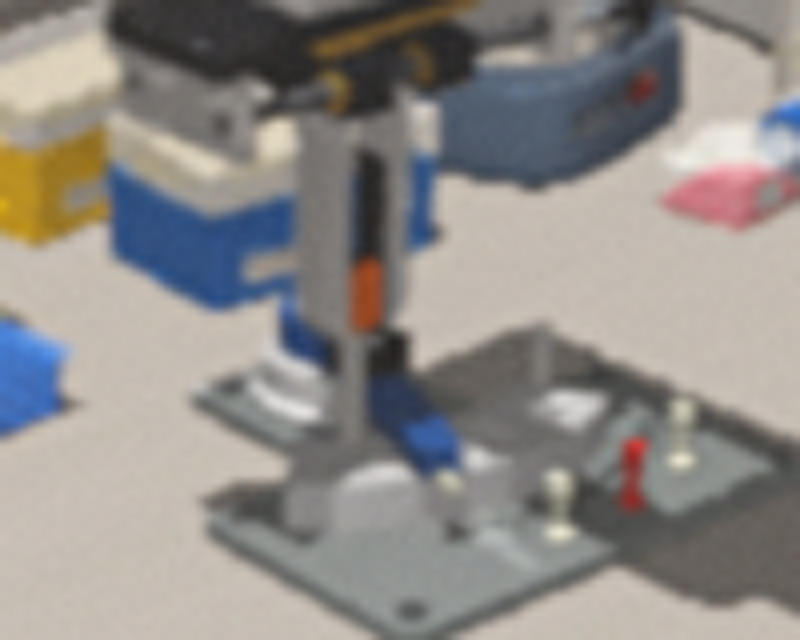

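The pin stands in the gap behind the arm. I lower slightly and approach the flank gently.

```bash
python3 -m creep '0 0 0 -0.17 -0.23 -0.15 1;0 0 0 -0.17 -0.23 -0.1 1;0 0 0 -0.17 -0.23 0 1;0 0 0 -0.1 -0.15 0 1;0 0 0 -0.1 -0.15 0 1;0 0 0 -0.1 -0.15 0 1;0 0 0 -0.1 -0.15 0 1;0 0 0 0 0 0 1;0 0 0 0 0 0 1';python3 -m creep '0 0 0 0 0 0 1';python3 -m creep '0 0 0 0 0 0 1'
```

```text
t: 7.77
eef_pos: [0.493, 0.0203, 0.0811]
tcp_rot: [-3.14, 0.101, -0.001]
ft_force: [1.0, 0.5, -1.5]
gripper_width: 0.0158
t: 7.85
eef_pos: [0.493, 0.0204, 0.0811]
tcp_rot: [3.14, -0.1, 0.0]
ft_force: [0.9, 0.8, -1.4]
gripper_width: 0.0156
t: 7.93
eef_pos: [0.493, 0.0204, 0.0811]
tcp_rot: [3.14, -0.1, 0.0]
ft_force: [0.9, 0.6, -0.6]
gripper_width: 0.0156
```

Contact is felt at about 1.1 N. Next I push round the arc.

```bash
python3 -m creep '0 0 0 -0.15 -0.3 0 1;0 0 0 -0.14 -0.3 0 1;0 0 0 -0.13 -0.3 0 1;0 0 0 -0.13 -0.3 0 1;0 0 0 -0.12 -0.3 0 1;0 0 0 -0.1 -0.3 0 1;0 0 0 -0.09 -0.32 0 1;0 0 0 -0.09 -0.32 0 1;0 0 0 -0.08 -0.32 0 1;0 0 0 0 0 0 1;0 0 0 0 0 0 1';python3 -m creep '0 0 0 0 0 0 1'
python3 - <<'E'
from h import *
im=optics.capture("scene")[:,:,::-1]
cv2.imwrite("pics/s4.png",cv2.resize(im[150:230,210:310],None,fx=8,fy=8,interpolation=cv2.INTER_CUBIC))
im=optics.capture("top")[:,:,::-1]
cv2.imwrite("pics/t4.png",cv2.resize(im[150:250,225:325],None,fx=6,fy=6,interpolation=cv2.INTER_CUBIC))
E
```

```text
t: 8.85
eef_pos: [0.4825, -0.0074, 0.0811]
tcp_rot: [3.14, -0.101, -0.0]
ft_force: [0.4, 2.0, -0.2]
gripper_width: 0.0157
t: 8.93
eef_pos: [0.4825, -0.0073, 0.081]
tcp_rot: [-3.14, 0.101, 0.0]
ft_force: [0.4, 1.7, -0.2]
gripper_width: 0.0159
```

View pics/s4.png

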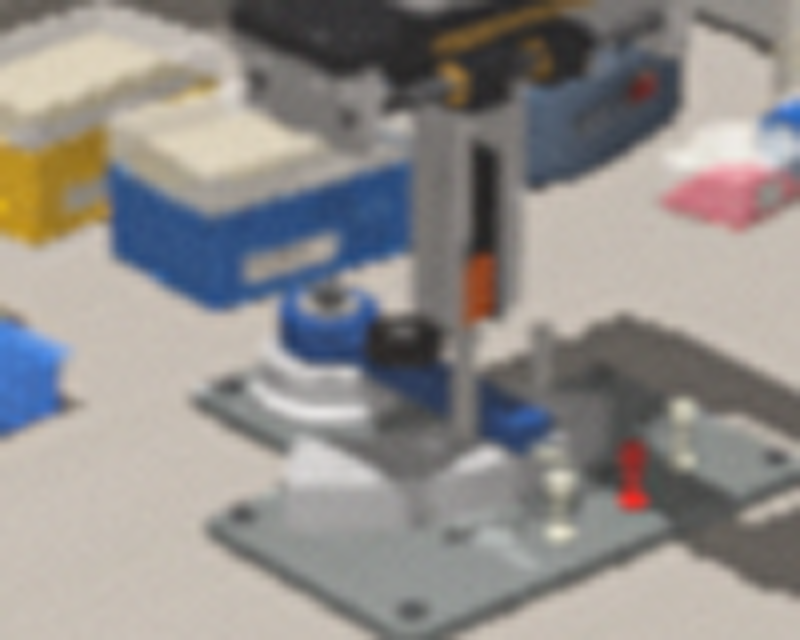

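View pics/t4.png

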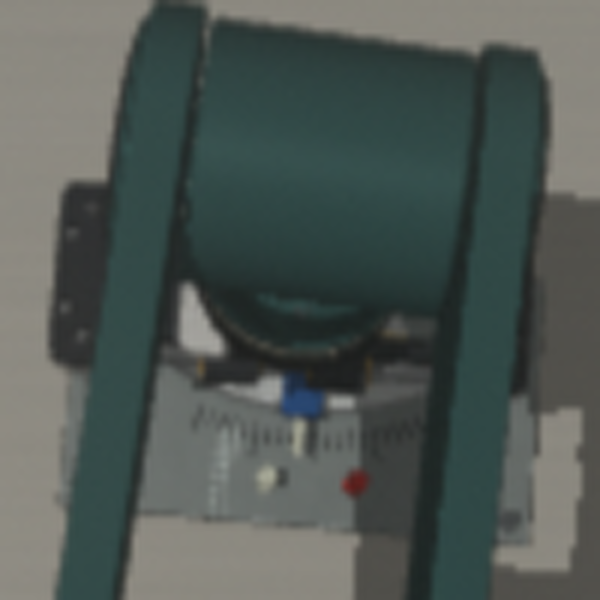

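The top view shows the pointer tip at crop (300,450), between the white peg (267,478) and the red peg (356,483). I push on to the red peg.

```bash
python3 -m creep '0 0 0 -0.06 -0.22 0 1;0 0 0 -0.05 -0.22 0 1;0 0 0 -0.04 -0.22 0 1;0 0 0 -0.03 -0.22 0 1;0 0 0 -0.03 -0.22 0 1;0 0 0 -0.02 -0.22 0 1;0 0 0 -0.01 -0.22 0 1;0 0 0 0 -0.22 0 1;0 0 0 0 0 0 1;0 0 0 0 0 0 1';python3 -m creep '0 0 0 0 0 0 1'
python3 - <<'E'
from h import *
im=optics.capture("top")[:,:,::-1]
cv2.imwrite("pics/t5.png",cv2.resize(im[190:250,255:315],None,fx=10,fy=10,interpolation=cv2.INTER_CUBIC))
im=optics.capture("scene")[:,:,::-1]
cv2.imwrite("pics/s5.png",cv2.resize(im[150:230,210:310],None,fx=8,fy=8,interpolation=cv2.INTER_CUBIC))
E
```

```text
t: 9.87
eef_pos: [0.4801, -0.025, 0.0809]
tcp_rot: [3.14, -0.101, -0.001]
ft_force: [0.7, 2.2, -0.3]
gripper_width: 0.0154
t: 9.95
eef_pos: [0.4801, -0.0249, 0.0809]
tcp_rot: [3.14, -0.101, -0.001]
ft_force: [1.1, 2.7, -0.4]
gripper_width: 0.016
```

View pics/t5.png

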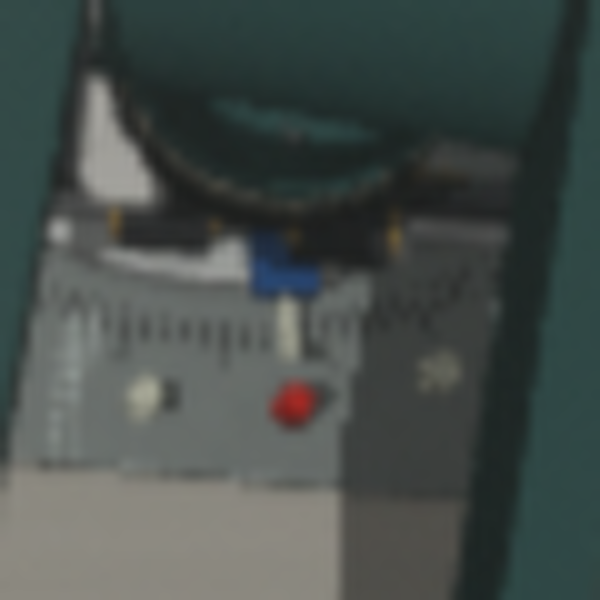

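View pics/s5.png

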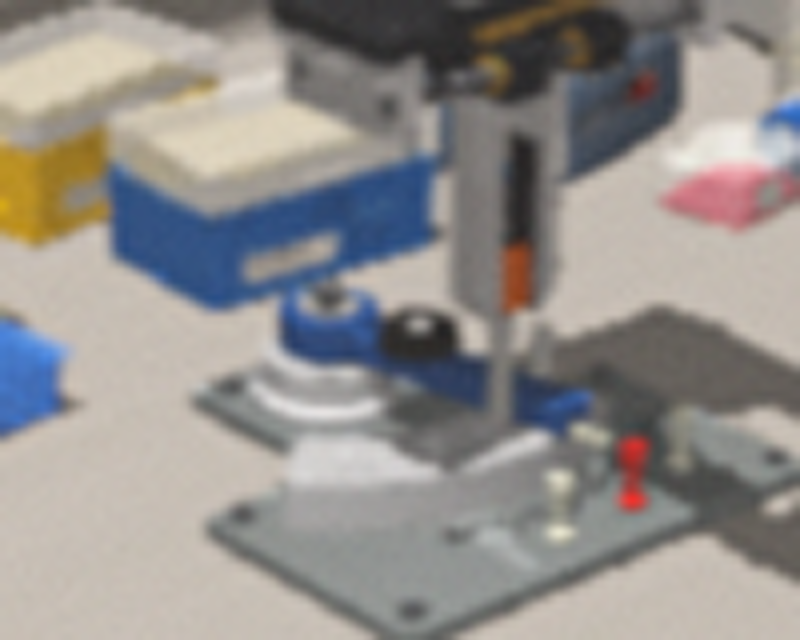

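The pointer tip (290,355), extrapolated from the hinge, lands on the red peg (293,403). I go back to the estimated slot angle and feel downwards.

```bash
python3 -m creep '0 0 0 0 0.06 0 1;0 0 0 0 0.06 -0.1 1;0 0 0 0 0 -0.1 1;0 0 0 0 0 0 1;0 0 0 0 0 0 1'; for i in 1 2 3; do python3 -m creep '0 0 0 0 0 -0.1 1;0 0 0 0 0 0 1;0 0 0 0 0 0 1'|egrep 'eef|ft';done
```

```text
t: 10.47
eef_pos: [0.4799, -0.0235, 0.0788]
tcp_rot: [-3.14, 0.1, 0.001]
ft_force: [0.6, 3.5, 0.4]
gripper_width: 0.0161
eef_pos: [0.48, -0.0236, 0.0778]
ft_force: [0.3, 2.8, 0.2]
eef_pos: [0.4802, -0.0237, 0.0769]
ft_force: [0.6, 4.1, 0.6]
eef_pos: [0.4802, -0.0237, 0.0759]
ft_force: [0.2, 2.9, 0.3]
```

```bash
for i in 1 2 3 4; do python3 -m creep '0 0 0 0 0 -0.1 1;0 0 0 0 0 0 1;0 0 0 0 0 0 1'|egrep 'eef|ft';done
```

```text
eef_pos: [0.4802, -0.0237, 0.0749]
ft_force: [0.6, 2.2, -0.4]
eef_pos: [0.4802, -0.0237, 0.0739]
ft_force: [0.1, 3.1, -0.3]
eef_pos: [0.4802, -0.0236, 0.0729]
ft_force: [0.2, 1.8, 0.6]
eef_pos: [0.4802, -0.0236, 0.0719]
ft_force: [1.3, 3.0, 0.1]
```

No vertical resistance with the foot 5 mm below the sector top, so it is in the slot. I continue down.

```bash
for i in 1 2 3 4 5 6; do python3 -m creep '0 0 0 0 0 -0.1 1;0 0 0 0 0 -0.1 1;0 0 0 0 0 0 1'|egrep 'eef|ft';done; python3 - <<'E'
from h import *
im=optics.capture("scene")[:,:,::-1]
cv2.imwrite("pics/s6.png",cv2.resize(im[150:230,210:310],None,fx=8,fy=8,interpolation=cv2.INTER_CUBIC))
E
```

```text
eef_pos: [0.4802, -0.0237, 0.0698]
ft_force: [0.3, 2.8, -0.6]
eef_pos: [0.4801, -0.0236, 0.0678]
ft_force: [-1.3, 2.4, 0.3]
eef_pos: [0.4802, -0.0236, 0.0658]
ft_force: [0.3, 3.5, -0.2]
eef_pos: [0.4802, -0.0236, 0.0638]
ft_force: [-0.6, 3.4, 0.3]
eef_pos: [0.4802, -0.0236, 0.0618]
ft_force: [-0.1, 2.6, -0.6]
eef_pos: [0.4802, -0.0236, 0.0598]
ft_force: [0.4, 3.0, 0.1]
```

View pics/s6.png

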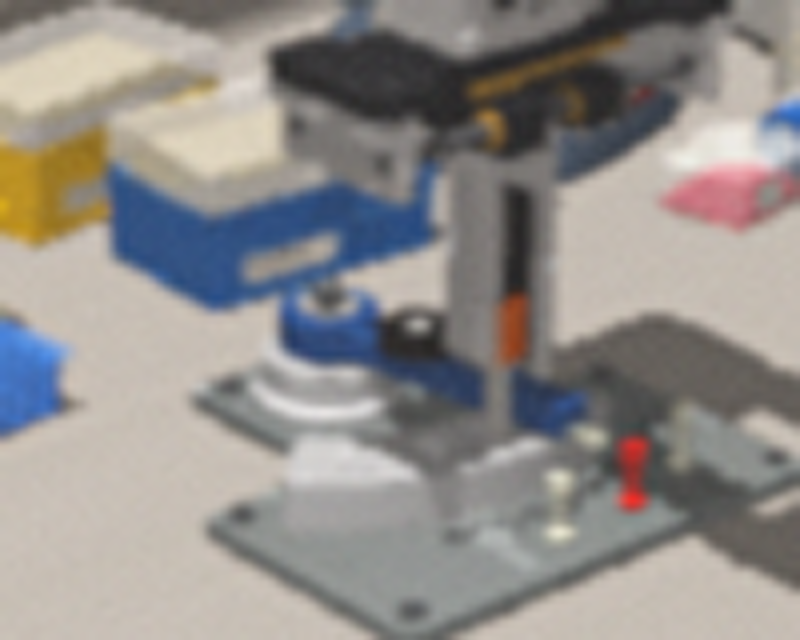

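The pin is down in the slot and held upright. I go on to the bottom in small steps until a floor reaction shows.

```bash
for i in 1 2 3 4 5; do python3 -m creep '0 0 0 0 0 -0.05 1;0 0 0 0 0 0 1;0 0 0 0 0 0 1'|egrep 'eef|ft';done
```

```text
eef_pos: [0.4802, -0.0236, 0.0595]
ft_force: [-0.5, 3.7, 1.2]
eef_pos: [0.4802, -0.0237, 0.059]
ft_force: [1.2, 3.7, 0.9]
eef_pos: [0.4802, -0.0236, 0.0585]
ft_force: [1.1, 3.8, 1.1]
eef_pos: [0.4802, -0.0236, 0.058]
ft_force: [0.3, 3.5, 0.6]
eef_pos: [0.4802, -0.0236, 0.0575]
ft_force: [-0.2, 2.6, 0.7]
```

```bash
for i in 1 2 ; do python3 -m creep '0 0 0 0 0 -0.04 1;0 0 0 0 0 0 1;0 0 0 0 0 0 1'|egrep 'eef|ft';done
```

```text
eef_pos: [0.4803, -0.0237, 0.0574]
ft_force: [-0.7, 3.3, 3.1]
eef_pos: [0.4803, -0.0237, 0.0574]
ft_force: [-2.2, 2.5, 5.3]
```

A floor reaction of 5 N appears at TCP z 0.0574, the same height as in the holder, so it is fully seated. I ease the pressure and release gradually.

```bash
python3 -m creep '0 0 0 0 0 0.06 1;0 0 0 0 0 0 1;0 0 0 0 0 0 1' 45; python3 -m creep '0 0 0 0 0 0 1;0 0 0 0 0 0 1' 15;python3 -m creep '0 0 0 0 0 0 1;0 0 0 0 0 0 1' 4; python3 -m creep '0 0 0 0 0 0 0.6;0 0 0 0 0 0 0.56;0 0 0 0 0 0 0.52;0 0 0 0 0 0 0.46;0 0 0 0 0 0 0.4;0 0 0 0 0 0 0.35;0 0 0 0 0 0 0.3;0 0 0 0 0 0 0.3;0 0 0 0 0 0 0.3'
```

```text
t: 15.77
eef_pos: [0.4803, -0.0237, 0.0574]
tcp_rot: [3.14, -0.101, 0.0]
ft_force: [-0.0, 3.5, 3.8]
gripper_width: 0.0157
t: 15.93
eef_pos: [0.4803, -0.0237, 0.0574]
tcp_rot: [3.14, -0.1, 0.0]
ft_force: [-0.5, 4.0, 4.3]
gripper_width: 0.016
t: 16.1
eef_pos: [0.4803, -0.0237, 0.0574]
tcp_rot: [3.14, -0.1, 0.0]
ft_force: [-0.7, 2.7, 3.1]
gripper_width: 0.0163
t: 16.85
eef_pos: [0.4802, -0.0237, 0.0573]
tcp_rot: [3.14, -0.1, -0.0]
ft_force: [0.7, 0.1, -0.3]
gripper_width: 0.033
```

```bash
python3 - <<'E'
from h import *
im=optics.capture("scene")[:,:,::-1]
cv2.imwrite("pics/s7.png",cv2.resize(im[150:230,210:310],None,fx=8,fy=8,interpolation=cv2.INTER_CUBIC))
E
```

```text
(no output)
```

View pics/s7.png

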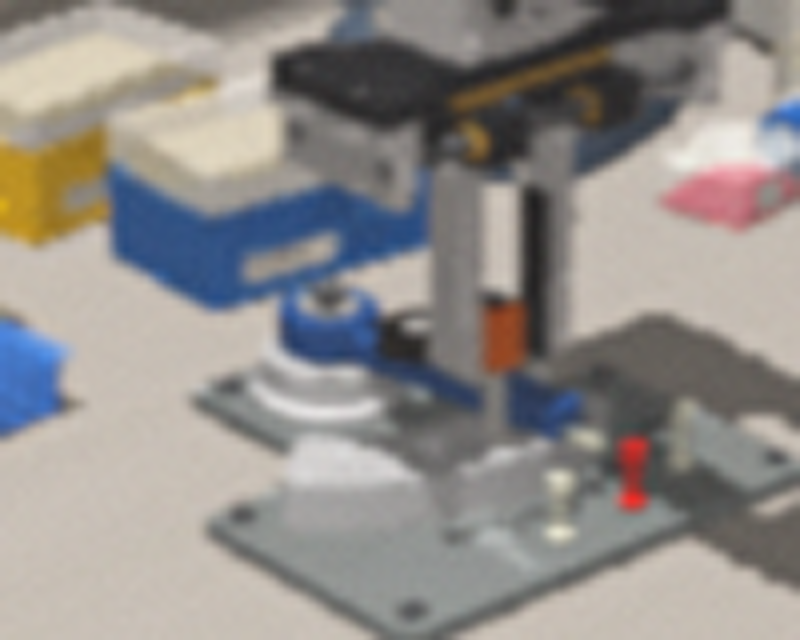

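The pin is free, its orange head at about crop (504,330) between the open fingers, and the arm is holding. I open a bit more and rise straight up, then back towards clear view.

```bash
python3 -m creep '0 0 0 0 0 0 0.1;0 0 0 0 0 0 0;0 0 0 0 0 0 0;0 0 0 0 0 0.5 0;0 0 0 0 0 1 0;0 0 0 0 0 2 0;0 0 0 0 0 3 0;0 0 0 0 0 3 0;0 0 0 0 0 3 0;0 0 0 0 0 3 0;0 0 0 0 0 0 0'; python3 -m creep '0 0 0 0 -3.5 0 0;0 0 0 0 -3.5 0 0;0 0 0 0 -3.5 0 0;0 0 0 0 -3.5 0 0;0 0 0 0 -3.5 0 0;0 0 0 0 -3.5 0 0;0 0 0 0 -3.5 0 0;0 0 0 0 -3.5 0 0;0 0 0 0 0 0 0;0 0 0 0 0 0 0'
python3 - <<'E'
from h import *
im=optics.capture("scene")[:,:,::-1]
cv2.imwrite("pics/s8f.png",im);cv2.imwrite("pics/s8.png",cv2.resize(im[150:230,210:310],None,fx=8,fy=8,interpolation=cv2.INTER_CUBIC))
im=optics.capture("top")[:,:,::-1]
cv2.imwrite("pics/t8f.png",im);cv2.imwrite("pics/t8.png",cv2.resize(im[150:250,225:325],None,fx=6,fy=6,interpolation=cv2.INTER_CUBIC))
E
```

```text
t: 17.82
eef_pos: [0.4836, -0.0242, 0.221]
tcp_rot: [3.138, -0.1, 0.023]
ft_force: [0.2, 0.7, 1.0]
gripper_width: 0.0469
t: 18.65
eef_pos: [0.4797, -0.305, 0.2118]
tcp_rot: [-3.139, 0.105, 0.001]
ft_force: [-0.2, -0.1, -0.1]
gripper_width: 0.047
```

View pics/s8.png

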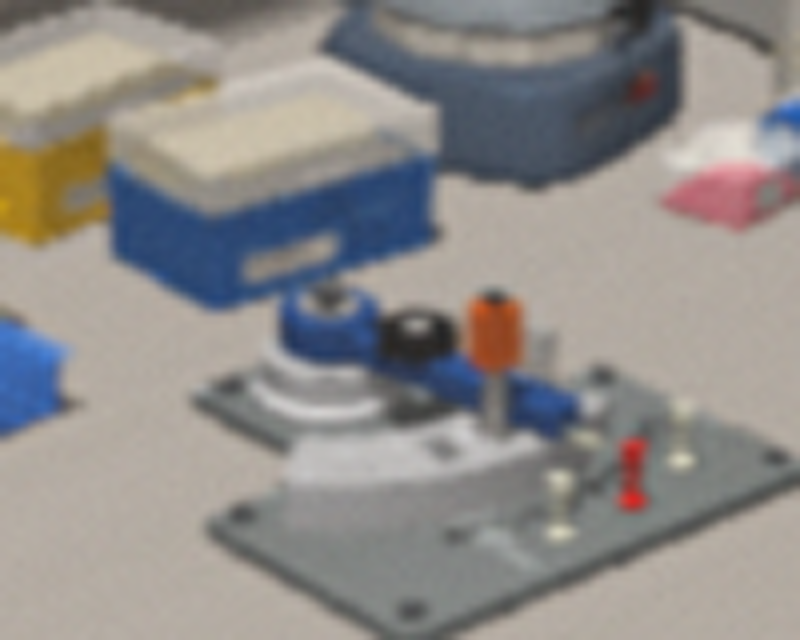

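View pics/t8.png

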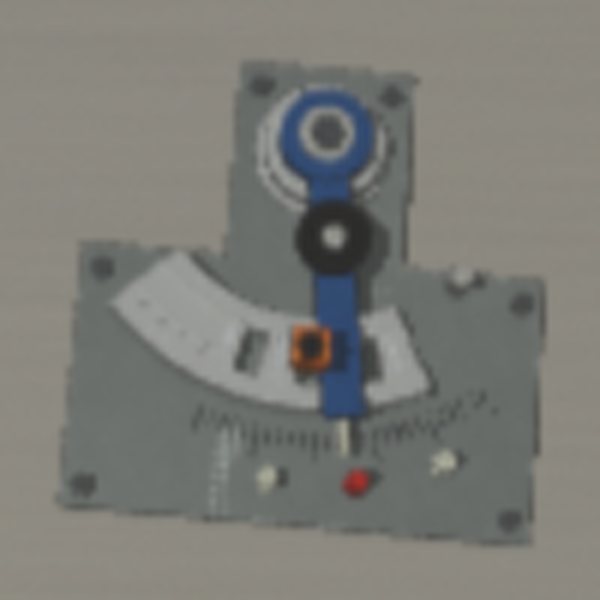

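View pics/t8f.png

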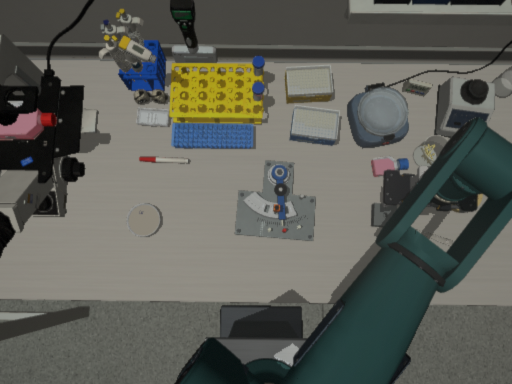

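The pin stands in the middle slot with the outer two slots empty, and the arm holds near the red peg. One numeric check of head height and arm angle follows.

```bash
python3 - <<'E'
from h import *
f=lambda u,v:((u+.5)/6-.5+225,(v+.5)/6-.5+150)
s=lambda u,v:((u+.5)/8-.5+225-15,(v+.5)/8-.5+150)
print("head top",tri([("top",*f(312,347)),("scene",*s(495,297))]))
h=np.array([.5798,-.0302]);phi=-.081
for c,z in(((334,237),.056),((345,448),.038),((312,347),.086)):
    p=onz("top",*f(*c),z)[:2]-h;print(np.linalg.norm(p),(np.arctan2(p[1],p[0])-phi+.35-np.pi)%(2*np.pi))
from workcell import order
s=arm.state();print(s["t"],s["dq"].round(3));
E
```

```text
head top (array([ 0.47966418, -0.02131491,  0.08844118]), [np.float64(0.0003649770528774443), np.float64(0.0003649770528773596)])
0.047401297857588676 0.4838130461993684
0.13766312929691607 0.4924122702099325
0.10042579743745599 0.346058676068715
18.75 [ 0.02  -0.012  0.006 -0.001 -0.004 -0.002]
```

```bash
python3 -c "
from workcell import order
print(order.job_done())"
```

```text
the job is handed in; nothing more can be done
None
```

The job is done and handed in at about 18.8 s of the 72 s allowed. The service pin stands fully down in the middle slot, and the arm stayed put when I let go.

- **Push:** I took the pin from its holder and pushed the arm round with the pin alone until the pointer lined up with the red peg (the middle one, theta 0.52). The largest side force I read was about 4 N.
- **Slot:** From the images, the sector is turned about -0.03 rad off its drawing position. The pin went in at that spot with no vertical resistance. It reached the slot floor at 5 N, at the same gripper height as in the holder.
- **Last checks:** The head top reads 88 mm, against 86 mm for a seated pin and 106 mm for one standing on the sector. The 2 mm difference is within calibration error. The pinned arm is at theta about 0.49, 0.12 to 0.13 rad ahead of the slot I measured (0.366), as expected. The gripper was well clear of everything.
- **Small disagreement:** The pin head sits about 2 mm back towards smaller theta from where I released it. That is most likely the spring taking up the slot's clearance.
- **Bystanders:** The dish and pen look unmoved in the last top view. I did not check the flask separately, and no move came near any of the three.

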